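# Find the unfastened cover of the desk power box and push it open

## Task

One of the four identical covers of the desk's power box has been left unfastened so that its sockets can be used. With the fingertips, press lightly on the ribbed rear ends until you find the cover that rocks, tip it up there, then push its raised lip up and back until the cover stands fully open against its stop, and move clear. Only press and push: do not force the fastened covers, and do not lift or shift any of the things around.

Things in the scene. Friction and masses are not known exactly. Their poses are not given: they have to be found in the camera images.
- power_box: desk power box: low aluminium trough with grey ends, fixed to the desk, 155 (x) x 432 (y) x 80 mm high. Origin: centre of its underside; x from its front to its rear, y along it, z up; turned by up to 10 degrees. Top closed by four white covers side by side, identical to look at, each 135 (x) x 85 (y) x 4 mm, flush with the rim, 92 mm apart; inside it is empty behind the hinge lines, 60 mm deep
- ribs_1 (a point): place 1, the leftmost (+y): centre of the ribbed press strip on top of the cover there while it is shut, 36 mm behind its hinge line and 19 mm from its rear edge, midway across the cover; fixed to the box. A fastened cover gives under 1 mm when pressed lightly here; the unfastened one rocks
- hinge_1 (a point): place 1: point on the box, midway across the cover, right above the hinge line at the level of the shut cover's top (hinge axis 2 mm lower); it does not move
- lip_1 (a point): place 1: middle of the cover's front edge while shut, 80 mm in front of the hinge line; fixed to the box, it does not rise with the cover
- ribs_2 (a point): place 2, the second from the left: centre of the ribbed press strip on top of the cover there while it is shut, 36 mm behind its hinge line and 19 mm from its rear edge, midway across the cover; fixed to the box. A fastened cover gives under 1 mm when pressed lightly here; the unfastened one rocks
- hinge_2 (a point): place 2: point on the box, midway across the cover, right above the hinge line at the level of the shut cover's top (hinge axis 2 mm lower); it does not move
- lip_2 (a point): place 2: middle of the cover's front edge while shut, 80 mm in front of the hinge line; fixed to the box, it does not rise with the cover
- ribs_3 (a point): place 3, the third from the left: centre of the ribbed press strip on top of the cover there while it is shut, 36 mm behind its hinge line and 19 mm from its rear edge, midway across the cover; fixed to the box. A fastened cover gives under 1 mm when pressed lightly here; the unfastened one rocks
- hinge_3 (a point): place 3: point on the box, midway across the cover, right above the hinge line at the level of the shut cover's top (hinge axis 2 mm lower); it does not move
- lip_3 (a point): place 3: middle of the cover's front edge while shut, 80 mm in front of the hinge line; fixed to the box, it does not rise with the cover
- ribs_4 (a point): place 4, the rightmost (-y): centre of the ribbed press strip on top of the cover there while it is shut, 36 mm behind its hinge line and 19 mm from its rear edge, midway across the cover; fixed to the box. A fastened cover gives under 1 mm when pressed lightly here; the unfastened one rocks
- hinge_4 (a point): place 4: point on the box, midway across the cover, right above the hinge line at the level of the shut cover's top (hinge axis 2 mm lower); it does not move
- lip_4 (a point): place 4: middle of the cover's front edge while shut, 80 mm in front of the hinge line; fixed to the box, it does not rise with the cover
- cover (a joint): tilt (rad) of the unfastened cover, in whichever place: 0 shut, grows as the ribbed end dips and the lip rises, 1.57 upright, 1.85 at its stop. 2 to 6 N on the ribs rocks it; the stiff hinge keeps any angle. Pressed 16 mm down at the ribs: near 0.55, lip 40 mm up; 28 mm: 0.85, 60 mm. A few N on the raised lip, up and to the rear along its arc, swing it past upright to the stop
- fastened_b (a joint): flex (rad) of one of the three fastened covers, the places not being told: 0 at rest, about 0.012 for 10 N on its ribs (its clip gives 0.4 mm), springs back; over 0.07 (some 55 N) the clip is forced
- fastened_c (a joint): flex (rad) of one of the three fastened covers, the places not being told: 0 at rest, about 0.012 for 10 N on its ribs (its clip gives 0.4 mm), springs back; over 0.07 (some 55 N) the clip is forced
- fastened_d (a joint): flex (rad) of one of the three fastened covers, the places not being told: 0 at rest, about 0.012 for 10 N on its ribs (its clip gives 0.4 mm), springs back; over 0.07 (some 55 N) the clip is forced
- index_notes: small green pad of index notes, 16 x 50 x 14 mm, loose, on top of the box's right-hand (-y) end section; origin at its underside
- well_plate_1: clear well plate like the other, 86 x 128 x 16 mm, loose on the desk left of the box, behind the other; origin at its underside
- tube_upright: small clear capped tube, 13 mm across, 47 mm tall, standing loose on the desk in front of the box; origin at its underside
- magenta_pen: magenta pen, 9 x 140 x 9 mm, loose on the desk right of the box; origin at its underside
- well_plate_0: clear well plate, 86 x 128 x 16 mm, loose on the desk left of the box; origin at its underside

How it is judged:
By the outcome, as a careful person would: the job done as asked, in the order asked, and still so for the second after the job is handed in, with the robot touching nothing.
It also fails if it takes over 58 s, if anything falls off the work surface, if the arm or the gripper's body presses on something with over 40 N, if the wrist force passes 120 N, or if a joint passes its speed limit or range.

## Robot

A 6-joint arm with a two-finger parallel gripper is mounted at the origin on a cart in front of the work surface, level with it; the furniture and walls round the work are solid. World frame = base frame: x ahead of the robot, y to its left, z up, the work surface at z = 0. Lengths are in m, angles in rad, forces in N, time in s.
With the tool pointing down it reaches from about 0.275 to 0.825 m from the base axis. Payload 4.9 kg.
Tool frame: the origin (TCP) lies on the mounting face of the last link; the fingertips stand 173 mm ahead of it and the grasp point (between the pads) lies 155 mm ahead of it; z points along the fingers, y is the line along which they close (so a half turn about z gives the same grasp; the last joint's range is limited). The gripper opens to 85 mm and grips with 20 to 120 N. Pads are 22 mm wide; open, the fingers measure 114 mm over their backs; the gripper's body (76 mm by 85 mm) begins 54 mm behind the grasp point. The pads swing forward as they close: fully open they stand 13 mm farther back than shut.
Start: joints at [1.113, 0.326, -0.193, 1.052, 0, 1.437], TCP at [0.175, 0.521, 0.405] pointing down, gripper open.
Joint ranges: [-2.65, 2.65], [-0.97, 1.79], [-1.3, 1.35], [-1.93, 2.1], [-1.47, 1.37], [-3.14, 3.14]. Speed limits (rad/s): [2.57, 2.57, 3.14, 3.14, 3.14, 3.14].

## Interface

Orientations are given as a 3x3 rotation matrix whose columns are the frame's x, y, z axes.
In Python, from workcell import env gives the robot as it stands.
- The arm moves only by the shell command python3 -m creep 'ROWS' [OPENING]. ROWS is JSON, one flat list of numbers, 6 for each row, row after row: the shift along the world's x, y, z in m, then the turn, a rotation vector about the world's x, y, z in degrees. In form: [tx, ty, tz, ax, ay, az, tx, ty, tz, ax, ay, az, ...]. A call has 1 to 20 rows; each row shifts and turns the commanded pose from where the row before left it; what a row does not reach is not made up. A row lasts 1/12 s, in which the tool goes at most 41.7 mm and 7.16 degrees, less where a joint would pass 70% of its speed; a pose out of reach is approached as far as the arm can. A call with a gripper value outside its range is refused whole. OPENING is the closure in counts, from 0 (fully open) to 255 (shut), set as the call begins (- or left out, the last holds). The fingers move at their own pace and stop on an object; the grip force is fixed at half the most. Time passes only in rows, so rows that do not move let the fingers close. It gives the time, the measured TCP pose, the force, the opening and the grip force at its end, in the units of the state.
- env.get_obs(): the state, without advancing time (a new reading comes with each control period).
- env.get_image(name): name is "side" or "top"; returns a dict with "frame" (480x640x3 uint8, blue, green, red), "intrinsics" (3x3 intrinsics, pixels), "eye" and "attitude" of the camera in the world. Camera axes: x right, y down, z forward; pixel columns grow to the right and rows downward; lengths in m; the calibration is good to about 2 mm. A picture is of the moment at which its call begins. There is no depth.
- env.job_done(): hands the job in; it is judged then, once.
The state is a dict: "time_s": time; "qpos": joint angles; "joint_vel": joint speeds; "joint_efforts": joint torques, N m; "tcp_pos": TCP position; "eef_rot": TCP orientation; "contact_force": force on the tool from outside, world axes, zero at the start; "torque": the same for the moment, N m; "gripper_width": opening from 0.0 (shut) to 1.0 (fully open); "grasp_force": force on a finger pad.
Only numpy, scipy, OpenCV 4.12 (cv2) and the standard library are available. Lean on these libraries where they do the work, as an engineer would, in place of code of your own. Each camera call takes 0.05 s, during which the arm holds its last target. There are 200 camera calls.

## Working session

There is one attempt and no reset: what is moved stays moved. The work goes in short steps, Python scripts to look and compute and a shell command to move; the robot and the scene stay as the last step left them, time stands still between calls to the robot, and variables do not carry over. Pictures are saved under pics/ and viewed, at most 10 in all, crops included, and the job is handed in when it is done.

```bash
mkdir -p pics
python3 - <<'E'
from workcell import env
import cv2,numpy as np
for n in("top","side"):
    d=env.get_image(n); cv2.imwrite(f"pics/{n}0.png",d["frame"]); print(n,d["intrinsics"],d["eye"],d["attitude"])
o=env.get_obs(); print(o["time_s"],o["tcp_pos"],o["eef_rot"],o["contact_force"])
E
```

```text
top [[599.15862821   0.         324.82356522]
 [  0.         599.15862821 234.03436966]
 [  0.           0.           1.        ]] [ 0.36898002 -0.00188856  1.32864438] [[ 0.02653673 -0.98645695  0.1618595 ]
 [-0.99950341 -0.02893509 -0.01247794]
 [ 0.01699237 -0.16144799 -0.98673492]]
side [[511.9905631    0.         318.11541276]
 [  0.         511.9905631  238.51529974]
 [  0.           0.           1.        ]] [ 0.28877132 -1.07562612  0.70196644] [[ 0.97341907 -0.08889913  0.21107407]
 [-0.22797568 -0.46447374  0.85574017]
 [ 0.0219638  -0.88111355 -0.47239443]]
0.1 [0.17486365 0.52119752 0.4039886 ] [[-9.48030913e-01  3.18177489e-01 -6.87854798e-04]
 [ 3.18178161e-01  9.48029934e-01 -1.37880144e-03]
 [ 2.13403357e-04 -1.52600677e-03 -9.99998813e-01]] [-0.78315022  0.51270224 -1.13053364]
```

View pics/top0.png

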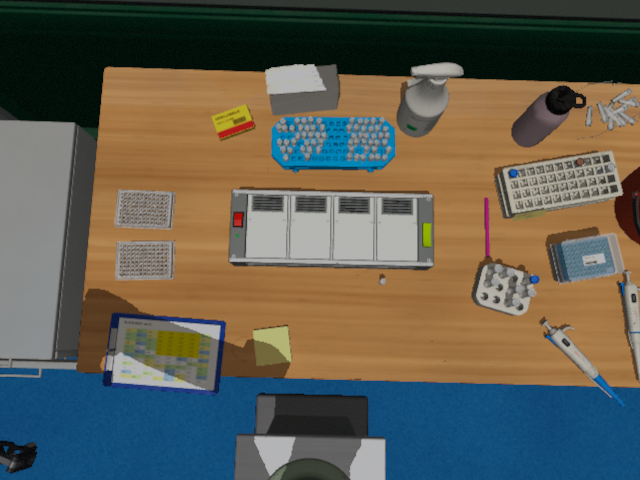

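View pics/side0.png

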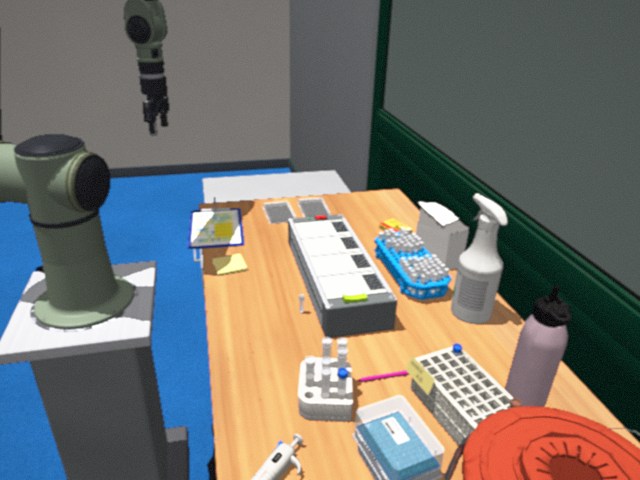

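The top view shows the box at columns 230–434, rows 190–268. The dark rib strips are near (268,203), (310,204), (353,205) and (397,206), the green pad is at (427,235), and the tube is at (382,280). In the side view the strips run from about (337,226) to (376,290). Next I'll triangulate the strips.

```bash
cat > h.py <<'E'
from workcell import env
import cv2,numpy as np
C={"top":None,"side":None}
def cam(n):
    d=env.get_image(n); return d["frame"],np.array(d["intrinsics"]),np.array(d["eye"]),np.array(d["attitude"])
def ray(c,u,v):
    r=c[3]@np.linalg.inv(c[1])@[u,v,1]; return r/np.linalg.norm(r)
def plane(c,u,v,z):
    r=ray(c,u,v); return c[2]+r*(z-c[2][2])/r[2]
def tri(c1,p1,c2,p2):
    A=[];b=[]
    M=np.zeros((3,3));w=np.zeros(3);P=[]
    for c,p in((c1,p1),(c2,p2)):
        r=ray(c,*p);Q=np.eye(3)-np.outer(r,r);M+=Q;w+=Q@c[2]
    return np.linalg.solve(M,w)
def blobs(img,roi,lo,hi,amin,amax):
    x0,y0,x1,y1=roi
    m=cv2.inRange(cv2.cvtColor(img[y0:y1,x0:x1],cv2.COLOR_BGR2HSV),lo,hi)
    n,l,s,c=cv2.connectedComponentsWithStats(m,connectivity=4)
    return [(c[i]+[x0,y0],s[i]) for i in range(1,n) if amin<s[i][4]<amax]
E
python3 - <<'E'
from h import *
t=cam("top");s=cam("side")
bt=blobs(t[0],(245,192,420,222),(0,0,0),(180,255,120),80,900)
bs=blobs(s[0],(320,212,392,305),(0,0,0),(180,255,110),25,900)
print("top");[print(c.round(1),st) for c,st in bt]
print("side");[print(c.round(1),st) for c,st in bs]
for c,st in bt: print(plane(t,*c,0.08).round(4))
for n,p in(("corners",[(231,190),(433,193),(433,267),(230,266)]),):
    for q in p: print(plane(t,*q,0.08).round(4))
a=cv2.resize(t[0][180:280,220:445],None,fx=3.5,fy=3.5,interpolation=2)
b=cv2.resize(s[0][205:335,275:405],None,fx=4.5,fy=4.5,interpolation=2)
cv2.imwrite("pics/a.png",a);cv2.imwrite("pics/b.png",b)
E
```

```text
top
[267.3 202.5] [  7   2  32  18 498]
[310.7 203.4] [ 50   3  32  18 494]
[353.9 204.5] [ 94   4  31  18 498]
[396.9 205.5] [137   5  31  18 504]
side
[339.4 226.5] [13 10 13  9 71]
[349.1 242.9] [23 26 14 10 86]
[359.8 260.6] [ 33  43  16  12 112]
[372.7 281.4] [ 44  63  18  14 138]
[382.4 303.2] [48 89 24  4 51]
[0.6382 0.1065 0.08  ]
[0.6389 0.0141 0.08  ]
[ 0.6395 -0.078   0.08  ]
[ 0.64   -0.1697  0.08  ]
[0.663  0.1848 0.08  ]
[ 0.6697 -0.247   0.08  ]
[ 0.5104 -0.2466  0.08  ]
[0.5004 0.1785 0.08  ]
```

View pics/a.png

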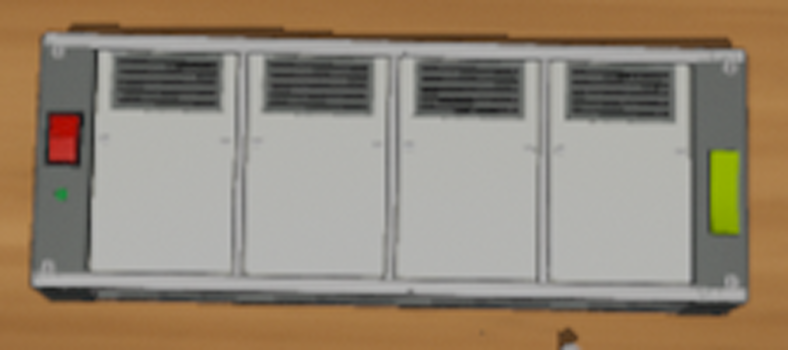

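View pics/b.png

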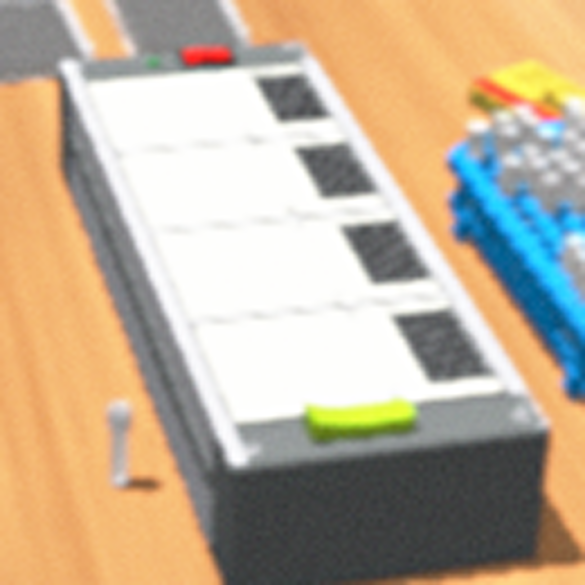

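Run:
```python
from h import *
t=cam("top");s=cam("side")
T=[c for c,_ in blobs(t[0],(245,192,420,222),(0,0,0),(180,255,120),80,900)]
S=[c for c,_ in blobs(s[0],(320,212,392,300),(0,0,0),(180,255,130),50,900)]
P=np.array([tri(t,a,s,b) for a,b in zip(T,S)]);print(P.round(4))
Q=np.array([plane(t,*a,P[:,2].mean()) for a in T])
d=Q[0]-Q[3];y=d/np.linalg.norm(d);x=np.array([y[1],-y[0],0])
print("yaw",np.degrees(np.arctan2(-y[0],y[1])),"pitch",np.linalg.norm(d)/3)
for q in Q: print("ribs",q.round(4),"hinge",(q-.036*x).round(4),"lip",(q-.116*x).round(4))
```

```text
[[ 0.6383  0.1064  0.0807]
 [ 0.6387  0.0141  0.0806]
 [ 0.6394 -0.078   0.0806]
 [ 0.6398 -0.1696  0.0804]]
yaw 0.3773096553595258 pitch 0.09201482543397234
ribs [0.6381 0.1065 0.0806] hinge [0.6021 0.1062 0.0806] lip [0.5221 0.1057 0.0806]
ribs [0.6388 0.0141 0.0806] hinge [0.6028 0.0139 0.0806] lip [0.5228 0.0134 0.0806]
ribs [ 0.6393 -0.078   0.0806] hinge [ 0.6033 -0.0782  0.0806] lip [ 0.5233 -0.0788  0.0806]
ribs [ 0.64   -0.1696  0.0806] hinge [ 0.604  -0.1698  0.0806] lip [ 0.524  -0.1703  0.0806]
```

```bash
python3 -m creep '[0.029,-0.026,0,0,0,1.2, 0.029,-0.026,0,0,0,1.2, 0.029,-0.026,0,0,0,1.2, 0.029,-0.026,0,0,0,1.2, 0.029,-0.026,0,0,0,1.2, 0.029,-0.026,0,0,0,1.2, 0.029,-0.026,0,0,0,1.2, 0.029,-0.026,0,0,0,1.2, 0.029,-0.026,0,0,0,1.2, 0.029,-0.026,0,0,0,1.2, 0.029,-0.026,0,0,0,1.2, 0.029,-0.026,0,0,0,1.2, 0.029,-0.026,0,0,0,1.2, 0.029,-0.026,0,0,0,1.2, 0.029,-0.026,0,0,0,1.2, 0.028,-0.025,0,0,0,0.9, 0,0,-0.035,0,0,0, 0,0,-0.035,0,0,0, 0,0,0,0,0,0, 0,0,0,0,0,0]' 255; python3 -c "
from workcell import env;o=env.get_obs();print(o['tcp_pos'],o['eef_rot'],o['contact_force'],o['gripper_width'])"
```

```text
time_s: 1.97
tcp_pos: [0.6369, 0.1062, 0.3328]
eef_rot: [[-1.0, -0.006, -0.006], [-0.006, 1.0, -0.0], [0.006, -0.0, -1.0]]
contact_force: [0.9, -0.1, 0.5]
gripper_width: 0.003
grasp_force: 0.0
[0.6369375  0.10624625 0.33277416] [[-9.99966793e-01 -5.82561826e-03 -5.69870000e-03]
 [-5.82428411e-03  9.99983007e-01 -2.50682454e-04]
 [ 5.70006354e-03 -2.17483282e-04 -9.99983731e-01]] [ 0.94185367 -0.08148501  0.50163181] 0.003489864420069051
```

```bash
python3 -m creep '[0.002,0,-0.025,0,0,0, 0,0,-0.025,0,0,0, 0,0,-0.02,0,0,0, 0,0,-0.005,0,0,0, 0,0,0,0,0,0, 0,0,0,0,0,0]'; for i in 1; do python3 -m creep '[0,0,-0.001,0,0,0, 0,0,-0.001,0,0,0, 0,0,0,0,0,0]'; done
```

```text
time_s: 2.47
tcp_pos: [0.6408, 0.1069, 0.262]
eef_rot: [[-1.0, -0.007, 0.003], [-0.007, 1.0, 0.0], [-0.003, 0.0, -1.0]]
contact_force: [-0.5, 0.3, 0.8]
gripper_width: 0.003
grasp_force: 0.0
time_s: 2.72
tcp_pos: [0.6404, 0.1065, 0.259]
eef_rot: [[-1.0, -0.006, 0.002], [-0.006, 1.0, 0.0], [-0.002, 0.0, -1.0]]
contact_force: [1.1, -0.0, 0.5]
gripper_width: 0.002
grasp_force: 0.0
```

```bash
python3 -m creep '[0,0,-0.001,0,0,0, 0,0,-0.001,0,0,0, 0,0,-0.001,0,0,0, 0,0,-0.001,0,0,0, 0,0,0,0,0,0]'|egrep 'pos|force'; python3 -m creep '[0,0,-0.0007,0,0,0, 0,0,0,0,0,0]'|egrep 'pos|force'
```

```text
tcp_pos: [0.64, 0.1064, 0.2534]
contact_force: [0.4, 0.5, 0.7]
grasp_force: 0.0
tcp_pos: [0.64, 0.1064, 0.253]
contact_force: [-0.1, 0.4, 0.2]
grasp_force: 0.3
```

```bash
python3 -m creep '[0,0,-0.0007,0,0,0, 0,0,0,0,0,0]'|egrep 'pos|force'
```

```text
tcp_pos: [0.64, 0.1064, 0.2523]
contact_force: [0.1, 0.3, 1.3]
grasp_force: 0.8
```

```bash
python3 -m creep '[0,0,-0.0005,0,0,0, 0,0,0,0,0,0]'|egrep 'pos|force'
```

```text
tcp_pos: [0.64, 0.1064, 0.2518]
contact_force: [-0.0, -0.2, 3.3]
grasp_force: 0.9
```

```bash
python3 -m creep '[0,0,-0.0005,0,0,0, 0,0,0,0,0,0]'|egrep 'pos|force'
```

```text
tcp_pos: [0.64, 0.1064, 0.2513]
contact_force: [-0.0, -0.1, 2.4]
grasp_force: 1.0
```

```bash
python3 -m creep '[0,0,-0.0005,0,0,0, 0,0,0,0,0,0]'|egrep 'pos|force'
```

```text
tcp_pos: [0.64, 0.1064, 0.2508]
contact_force: [0.4, 0.2, 2.1]
grasp_force: 0.9
```

```bash
python3 -m creep '[0,0,-0.0005,0,0,0, 0,0,-0.0005,0,0,0, 0,0,-0.0005,0,0,0, 0,0,0,0,0,0]'|egrep 'pos|force'
```

```text
tcp_pos: [0.64, 0.1064, 0.2491]
contact_force: [-0.1, -0.5, 1.8]
grasp_force: 0.8
```

Place 1 gives more than 3 mm at a steady 2 N or so, so it is the loose cover. I'll tip it up.

```bash
python3 -m creep '[0,0,-0.002,0,0,0, 0,0,-0.002,0,0,0, 0,0,-0.002,0,0,0, 0,0,-0.002,0,0,0, 0,0,-0.002,0,0,0, 0,0,-0.002,0,0,0, 0,0,0,0,0,0]'|egrep 'pos|force'
```

```text
tcp_pos: [0.64, 0.1065, 0.2367]
contact_force: [-0.3, -0.1, 0.1]
grasp_force: 0.2
```

```bash
python3 -m creep '[0,0,-0.002,0,0,0, 0,0,-0.002,0,0,0, 0,0,-0.002,0,0,0, 0,0,-0.002,0,0,0, 0,0,-0.002,0,0,0, 0,0,-0.002,0,0,0, 0,0,-0.001,0,0,0, 0,0,0,0,0,0, 0,0,0,0,0,0]'|egrep 'pos|force'; python3 -c "
from h import *
f=cam('side')[0];cv2.imwrite('pics/c.png',cv2.resize(f[150:310,240:420],None,fx=3.5,fy=3.5,interpolation=2))"
```

```text
tcp_pos: [0.6398, 0.1064, 0.2239]
contact_force: [1.0, -0.0, -0.4]
grasp_force: 0.1
```

View pics/c.png

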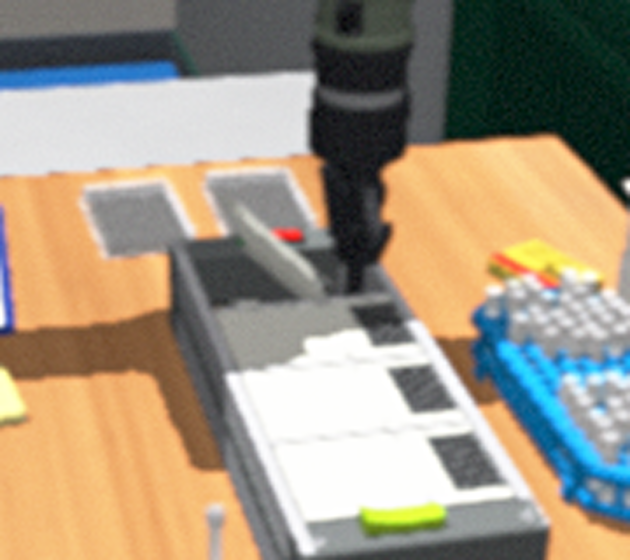

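The picture shows the first cover tipped, its lip raised at about crop (238,205) (full-frame (308,209)). The others are shut. I'll raise the tool and go round in front of the lip.

```bash
python3 -m creep '[0,0,0.037,0,0,0, 0,0,0.037,0,0,0, 0,0,0.037,0,0,0, 0,0,0.037,0,0,0, 0,0,0,0,0,0, -0.032,0,0,0,0,0, -0.032,0,0,0,0,0, -0.032,0,0,0,0,0, -0.030,0,0,0,0,0, 0,0,0,0,0,0, 0,0,0,0,0,0, 0,0,-0.028,0,0,0, 0,0,-0.028,0,0,0, 0,0,-0.024,0,0,0, 0,0,-0.004,0,0,0, 0,0,0,0,0,0, 0,0,0,0,0,0]'|egrep 'time|pos|force'
```

```text
time_s: 7.1
tcp_pos: [0.515, 0.1064, 0.2889]
contact_force: [-0.4, 0.1, 0.1]
grasp_force: 0.0
```

```bash
python3 -m creep '[0.006,0,0,0,0,0, 0.006,0,0.001,0,0,0, 0.005,0,0.002,0,0,0, 0.004,0,0.001,0,0,0, 0.004,0,0.002,0,0,0, 0.004,0,0.002,0,0,0, 0.004,0,0.002,0,0,0, 0.004,0,0.002,0,0,0, 0,0,0,0,0,0]'|egrep 'time|pos|force'
```

```text
time_s: 7.85
tcp_pos: [0.5522, 0.1064, 0.3009]
contact_force: [0.3, -0.4, 0.6]
grasp_force: 0.0
```

```bash
python3 -m creep '[0.004,0,0.002,0,0,0, 0.004,0,0.002,0,0,0, 0.004,0,0.002,0,0,0, 0.004,0,0.002,0,0,0, 0.004,0,0,0,0,0, 0.004,0,0,0,0,0, 0.004,0,0,0,0,0, 0.004,0,0,0,0,0, 0,0,0,0,0,0]'|egrep 'time|pos|force'; python3 -c "
from h import *
f=cam('side')[0];cv2.imwrite('pics/d.png',cv2.resize(f[150:310,240:420],None,fx=3.5,fy=3.5,interpolation=2))"
```

```text
time_s: 8.6
tcp_pos: [0.5839, 0.1064, 0.3082]
contact_force: [-0.2, 0.4, -0.3]
grasp_force: 0.0
```

View pics/d.png

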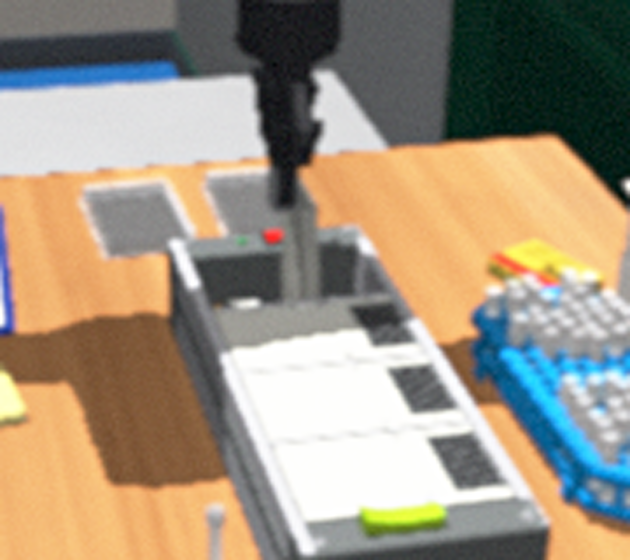

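The cover is now about upright, with its top edge near crop (300,195). I'll push on to the stop.

```bash
python3 -m creep '[0.004,0,0,0,0,0, 0.004,0,-0.001,0,0,0, 0.004,0,-0.001,0,0,0, 0.003,0,-0.001,0,0,0, 0.002,0,0,0,0,0, 0,0,0,0,0,0]'|egrep 'time|pos|force'
```

```text
time_s: 9.15
tcp_pos: [0.6004, 0.1064, 0.305]
contact_force: [-0.0, -0.6, -1.1]
grasp_force: 0.0
```

```bash
python3 -m creep '[0.001,0,0,0,0,0, 0.001,0,0,0,0,0, 0.001,0,0,0,0,0, 0,0,0,0,0,0]'|egrep 'time|pos|force'
```

```text
time_s: 9.48
tcp_pos: [0.603, 0.1064, 0.3052]
contact_force: [-1.1, 0.4, -0.5]
grasp_force: 0.3
```

```bash
python3 -m creep '[0.001,0,0,0,0,0, 0.001,0,0,0,0,0, 0,0,0,0,0,0]'|egrep 'time|pos|force'
```

```text
time_s: 9.73
tcp_pos: [0.6049, 0.1064, 0.3052]
contact_force: [-1.5, 0.2, -0.1]
grasp_force: 1.0
```

```bash
python3 -m creep '[0.001,0,0,0,0,0, 0,0,0,0,0,0]'|egrep 'time|pos|force'
```

```text
time_s: 9.9
tcp_pos: [0.6053, 0.1065, 0.3051]
contact_force: [-5.7, -0.2, 1.1]
grasp_force: 2.7
```

```bash
python3 -m creep '[0.001,0,0,0,0,0, 0,0,0,0,0,0]'|egrep 'time|pos|force'
```

```text
time_s: 10.07
tcp_pos: [0.6057, 0.1065, 0.3051]
contact_force: [-7.4, -0.4, 4.2]
grasp_force: 4.1
```

```bash
python3 -m creep '[0.001,0,0,0,0,0, 0.0005,0,0,0,0,0, 0,0,0,0,0,0]'|egrep 'time|pos|force'; python3 -m creep '[-0.004,0,0,0,0,0, -0.015,0,0,0,0,0, -0.025,0,0.005,0,0,0, -0.02,0,0.03,0,0,0, -0.02,0,0.035,0,0,0, -0.02,0,0.035,0,0,0, -0.02,0,0.035,0,0,0, 0,0,0,0,0,0, 0,0,0,0,0,0, 0,0,0,0,0,0]'|egrep 'time|pos|force';  python3 -c "
from h import *
s=cam('side')[0];t=cam('top')[0]
a=cv2.resize(s[150:320,240:420],None,fx=2.2,fy=2.2,interpolation=2);b=cv2.resize(t[170:300,220:445],(396,374),interpolation=2)
cv2.imwrite('pics/e.png',np.hstack([a,b]))"
```

```text
time_s: 10.32
tcp_pos: [0.6062, 0.1065, 0.305]
contact_force: [-10.8, -0.0, 5.5]
grasp_force: 6.2
time_s: 11.15
tcp_pos: [0.485, 0.1064, 0.4456]
contact_force: [-0.5, -0.3, -0.1]
grasp_force: 0.0
```

View pics/e.png

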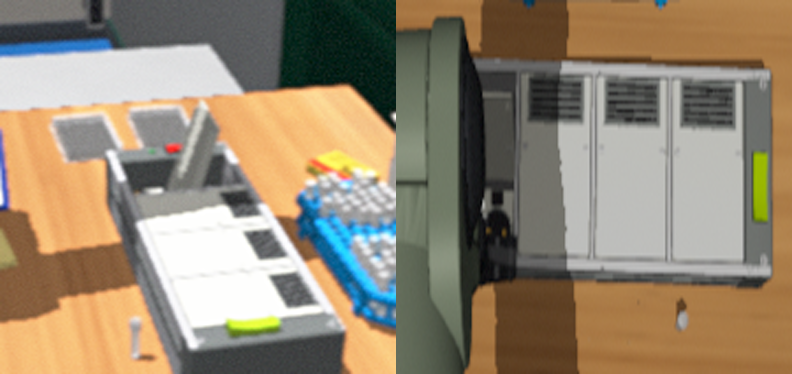

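The first cover leans back past upright, its top edge near (205,110) in the left half. The other three covers are shut, the tube and pad are undisturbed, and the gripper is clear.

```bash
python3 -c "
from workcell import env;print(env.job_done())"
```

```text
the job is handed in; nothing more can be done
None
```

The unfastened cover was in place 1, the leftmost; I tipped it up, pushed it back until it met its stop (about 11 N), moved the arm clear and handed the job in at about 11 s, without pressing the other three covers.

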